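# Sweep washers through the tray gate

## Task

Sweep the three loose washers on the sorting tray (brass, copper, steel) with your fingertips across the deck, one at a time, through the narrow gate so that each drops into the black slot behind it. Only push them, do not pick them up, and see each one into the slot before bringing the next to the gate. Leave the yellow sleeve and the eraser that sit on the deck where they are, undisturbed.

Things in the scene. Friction and masses are not known exactly. Their poses are not given: they have to be found in the camera images.
- tray: fixed plywood sorting tray with a dark rim, 286 mm long (its x) and 245 mm wide (its y). Origin: on the worktop; the flat deck is 60 mm above it. Inside the rim the deck runs from x = -137 to +67 mm and y = -114 to +114 mm. The rim is 8 mm thick and stands 12 mm above the deck; its only opening is the gate in the middle of the +x rim
- gate (a point): middle of the 44 mm wide gate, on the deck surface at its edge (tray x 75 mm, z 60 mm); the opening spans x -8 to 0 mm and y -22 to +22 mm from here. x points through the gate into the slot, z up. A washer falls into the slot once its centre is pushed past this edge and the fingers let it tip (back off if it hangs against them)
- slot (a point): centre of the floor of the black open-topped slot right behind the gate (tray x 104 mm, z 4 mm); inside it is 58 mm along x and 72 mm along y, its floor 56 mm below the deck, its walls as high as the rim
- washer_brass: loose flat brass washer, 32 mm outside diameter, 12 mm hole, 10 mm thick, about 50 g, lying flat on the tray's deck. Origin: centre of its underside
- washer_copper: loose flat copper washer, 32 mm outside diameter, 12 mm hole, 10 mm thick, about 50 g, lying flat on the tray's deck. Origin: centre of its underside
- washer_steel: loose flat steel washer, 32 mm outside diameter, 12 mm hole, 10 mm thick, about 50 g, lying flat on the tray's deck. Origin: centre of its underside
- sleeve: yellow sanding sleeve standing loose on end on the deck in the corner on the +y side of the gate, 26 mm diameter, 30 mm high; to be left alone. Origin: centre of its underside
- rubber: blue and white eraser lying loose on the deck in the corner on the -y side of the gate, 23 x 50 x 13 mm (its x, y, z); to be left alone. Origin: centre of its underside

How it is judged:
By the outcome, as a careful person would: the job done as asked, in the order asked, and still so for the second after the job is handed in, with the robot touching nothing.
It also fails if it takes over 64 s, if anything falls off the work surface, if the arm or the gripper's body presses on something with over 40 N, if the wrist force passes 120 N, or if a joint passes its speed limit or range.

## Robot

A 6-joint arm with a two-finger parallel gripper is mounted at the origin on a cart in front of the work surface, level with it; the furniture and walls round the work are solid. World frame = base frame: x ahead of the robot, y to its left, z up, the work surface at z = 0. Lengths are in m, angles in rad, forces in N, time in s.
With the tool pointing down it reaches from about 0.35 to 0.85 m from the base axis. Payload 8.1 kg.
Tool frame: the origin (TCP) lies between the finger pads; the fingertips stand 11 mm ahead of it and the grasp point (between the pads) lies 8 mm behind it (robot.tips_ahead is the distance from the TCP to the fingertips, in m); z points along the fingers, y is the line along which they close (so a half turn about z gives the same grasp; the last joint's range is limited). The gripper opens to 93 mm and grips with 3 to 60 N. Pads are 15 mm wide; open, the fingers measure 128 mm over their backs; the gripper's body (75 mm by 188 mm) begins 65 mm behind the grasp point.
Start: joints at [-1.192, 0.13, 1.488, -0, 1.523, -0.085], TCP at [0.268, -0.537, 0.23] pointing down, gripper open.
Joint ranges: [-2.96, 2.96], [-0.89, 2.26], [0.02, 2.5], [-1.34, 4.48], [0, 2.73], [-2.66, 2.66]. Speed limits (rad/s): [2.39, 2.39, 2.79, 3.14, 3.14, 3.14].

## Interface

Orientations are given as a rotation vector (axis times angle).
In Python, from plant import robot gives the robot as it stands. The module is installed in compiled form; this text tells all that it offers.
- The arm moves only by the tool move_arm, never from a script. Its argument "deltas" is one flat list of numbers, 7 for each row, row after row: the shift along the tool's x, y, z in m, then the turn, a rotation vector about the tool's x, y, z in rad, then the opening, from 0 (shut) to 1 (fully open). A call has 1 to 12 rows; each row is the pose to reach, as a shift and turn from the pose commanded when the call began, along the tool's axes at that moment; what a row does not reach only later rows make up. A row lasts 1/8 s, in which the tool goes at most 62.5 mm and 10.7 degrees, less where a joint would pass 70% of its speed; a pose out of reach is approached as far as the arm can. A call with a gripper value outside its range is refused whole. The fingers move at their own pace and stop on an object; "squeeze" is the grip in N (left out, the last holds). Time passes only in rows, so rows that repeat a pose let the fingers close. It gives the time, the measured TCP pose, the force, the opening and the grip force at its end, in the units of the state.
- robot.read_state(): the state, without advancing time (a new reading comes with each control period).
- robot.read_camera(name): name is "side" or "top" or "wrist"; returns (picture, depth): 420x560x3 uint8, red, green, blue; 420x560 float32, m along the optical axis (not along the pixel's ray), 0 where there is no reading.
- robot.camera_model(name): a dict with "K" (3x3 intrinsics, pixels), "R" (3x3) and "t" (3): a world point X has camera coordinates R X + t; the wrist camera has in their place "tool_from_camera" (4x4, takes a point from camera to tool coordinates, whose origin is the TCP and whose axes are the flange's). Camera axes: x right, y down, z forward; pixel columns grow to the right and rows downward; lengths in m; the calibration is good to about 2 mm. A picture is of the moment at which its call begins: read the wrist's pose just before it. camera_model takes no time and is no camera call.
- robot.close_job(): hands the job in; it is judged then, once.
Trained networks look in the newest picture that a camera, given by its name, has taken for a name from the list of things; names that differ only in an ending like _2 or _b are one class to them, and where a whole thing is asked for, a point or a joint stands for the part that bears it (a point fixed in the world has none). Each returns a list of dicts, best first, with "confidence" (0 to 1); they miss things now and then, are a little off and sometimes report something else, mostly with a low value. They report only what shows in the picture. A call takes as long as a camera call.
- robot.recognise(camera, label): "uv" ([column, row] in pixels, amid what is visible of it).
The state is a dict: "t": time; "q": joint angles; "dq": joint speeds; "joint_torque": joint torques, N m; "tool_pos": TCP position; "orientation": TCP orientation; "force": force on the tool from outside, world axes, zero at the start; "wrist_torque": the same for the moment, N m; "opening": finger opening in m; "gripper_force": force on a finger pad.
Only numpy, scipy, OpenCV 4.12 (cv2) and the standard library are available. Lean on these libraries where they do the work, as an engineer would, in place of code of your own. Each camera call takes 0.05 s, during which the arm holds its last target. There are 200 camera calls.

## Working session

There is one attempt and no reset: what is moved stays moved. The work goes in short steps, Python scripts to look and compute and a tool call to move; the robot and the scene stay as the last step left them, time stands still between calls to the robot, and variables do not carry over. Pictures are saved under pics/ and viewed, at most 11 in all, crops included, and the job is handed in when it is done.

Besides the shell and the picture viewer there is one more tool, called by a JSON object that holds its "method" and its "body", one argument or row to a line. move_arm: Moves the arm, as the interface text tells. Its arguments: {"type":"object","properties":{"deltas":{"type":"array","items":{"type":"number"}},"squeeze":{"type":"number"}},"required":["deltas"]}

```bash
mkdir -p pics; cat > h.py <<'E'
import numpy as np,cv2
from plant import robot
def w(cam,uv,depth,r=2):
    m=robot.camera_model(cam);u,v=int(round(uv[0])),int(round(uv[1]))
    p=depth[v-r:v+r+1,u-r:u+r+1];p=p[p>0]
    d=np.median(p)
    c=np.linalg.inv(m["K"])@[uv[0],uv[1],1]*d
    return m["R"].T@(c-m["t"])
def atz(cam,uv,z):
    m=robot.camera_model(cam);R,t=m["R"],m["t"]
    o=-R.T@t;d=R.T@(np.linalg.inv(m["K"])@[uv[0],uv[1],1])
    return o+d*(z-o[2])/d[2]
def save(im,n): cv2.imwrite("pics/"+n,cv2.cvtColor(im,cv2.COLOR_RGB2BGR))
E
python3 - <<'E'
from h import *
s=robot.read_state();print(s["tool_pos"],s["orientation"],s["t"])
im,d=robot.read_camera("top");save(im,"top0.png");np.save("d0.npy",d)
for n in ["washer_brass","washer_copper","washer_steel","sleeve","rubber","tray","gate","slot"]:
    for r in robot.recognise("top",n)[:2]: print(n,r["uv"],round(r["confidence"],2),w("top",r["uv"],d).round(4))
m=robot.camera_model("top");print((-m["R"].T@m["t"]).round(3),m["R"].round(2).tolist())
E
```

```text
[ 0.26823143 -0.53607674  0.22856136] [-3.05566682e+00 -7.21637294e-01  4.21487746e-04] 0.0
washer_brass [261.5, 245.2] 0.6 [0.4908 0.2458 0.0613]
washer_copper [334.0, 218.8] 0.73 [0.5388 0.1232 0.062 ]
washer_steel [301.7, 241.9] 0.71 [0.498  0.1777 0.0625]
sleeve [303.7, 241.0] 0.27 [0.4996 0.1743 0.0627]
rubber [328.1, 162.9] 0.63 [0.6335 0.1357 0.0724]
tray [283.9, 212.3] 0.56 [0.548  0.2091 0.0599]
gate [281.5, 211.6] 0.95 [0.5491 0.2132 0.0596]
slot [284.5, 213.7] 0.71 [0.5456 0.208  0.06  ]
slot [328.2, 160.3] 0.59 [0.638  0.1356 0.0728]
[0.465 0.22  0.933] [[0.02, -1.0, 0.01], [-0.99, -0.03, -0.11], [0.11, -0.01, -0.99]]
```

View pics/top0.png

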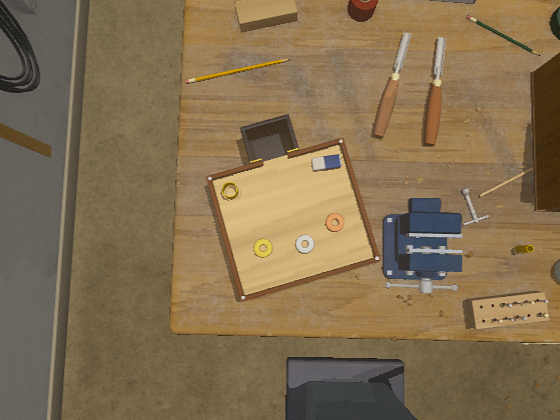

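```bash
python3 - <<'E'
from h import *
im=cv2.imread("pics/top0.png");c=im[105:310,190:395]
cv2.imwrite("pics/crop0.png",cv2.resize(c,None,fx=2.9,fy=2.9,interpolation=cv2.INTER_CUBIC))
E
```

```text
(no output)
```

View pics/crop0.png

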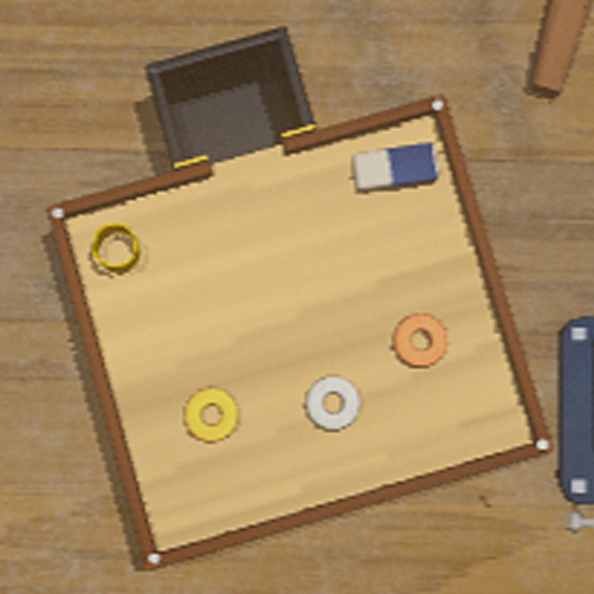

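```bash
cat >> h.py <<'E'
import json,os
from scipy.spatial.transform import Rotation as Ro
if os.path.exists("tray.json"): TO,TYAW=json.load(open("tray.json"))
def t2w(p):
    c,s=np.cos(TYAW),np.sin(TYAW);return np.array(TO)+np.array([[c,-s],[s,c]])@np.array(p)
def w2t(p):
    c,s=np.cos(TYAW),np.sin(TYAW);return np.array([[c,s],[-s,c]])@(np.array(p)[:2]-TO)
def pose():
    s=robot.read_state();R=Ro.from_rotvec(s["orientation"]).as_matrix()
    return s,R
E
python3 - <<'E'
from h import *
d=np.load("d0.npy")
px=np.array([(57,213),(438,104),(542,444),(153,559)])
tr=np.array([(71,118.5),(71,-118.5),(-141,-118.5),(-141,118.5)])/1e3
f=lambda p:((np.array(p)+.5)/2.9-.5+[190,105])
W=np.array([atz("top",f(p),.072)[:2] for p in px])
a=tr-tr.mean(0);b=W-W.mean(0)
yaw=np.arctan2((a[:,0]*b[:,1]-a[:,1]*b[:,0]).sum(),(a*b).sum())
c,s=np.cos(yaw),np.sin(yaw);R=np.array([[c,-s],[s,c]])
O=W.mean(0)-R@tr.mean(0)
print(O,yaw,((tr@R.T+O)-W).round(4).tolist())
json.dump([O.tolist(),yaw],open("tray.json","w"))
import h;h.TO,h.TYAW=O.tolist(),yaw
im=cv2.imread("pics/top0.png")
for n,p,z in [("brass",(211,414),.07),("steel",(333,403),.07),("copper",(420,340),.07),("rubber",(395,167),.073),("sleeve",(116,246),.09),("gateL",(209,170),.072),("gateR",(287,147),.072)]:
    x=atz("top",f(p),z);print(n,x.round(4),h.w2t(x).round(4))
print(h.t2w([.075,0]))
s,R=h.pose();print(R.round(3).tolist(),s["tool_pos"])
print(d[225:240,290:300].mean(),[h.w("top",f(p),d)[2].round(4) for p in [(300,300),(200,500),(300,60),(420,320)]])
E
```

```text
[0.57151001 0.20522545] 0.30727028001414397 [[0.0013, 0.0022], [0.0018, -0.0008], [-0.0012, -0.0023], [-0.0019, 0.0009]]
brass [0.4868 0.2439 0.07  ] [-0.069   0.0625]
steel [0.4949 0.1733 0.07  ] [-0.0827 -0.0073]
copper [0.5329 0.1231 0.07  ] [-0.0617 -0.0665]
rubber [0.6344 0.1396 0.073 ] [ 0.0401 -0.0816]
sleeve [0.5809 0.3005 0.09  ] [0.0378 0.088 ]
gateL [0.6299 0.2491 0.072 ] [0.069  0.0241]
gateR [0.6449 0.2035 0.072 ] [ 0.0695 -0.0239]
[0.64299722 0.22790979]
[[0.894, 0.447, -0.0], [0.447, -0.894, 0.0], [0.0, -0.0, -1.0]] [ 0.26844483 -0.53654119  0.22954746]
0.87247384 [np.float64(0.06), np.float64(0.0612), np.float64(0.0002), np.float64(0.0711)]
```

```bash
cat >> h.py <<'E'
ZP=0.075
def plan(pts,op):
    """pts: list (tray x mm, tray y mm, tray angle deg, tcp z m) of TCP -> delta rows"""
    s,R=pose();p0=s["tool_pos"]
    for x,y,a,z in pts:
        W=np.r_[t2w([x/1e3,y/1e3]),z]
        d=R.T@(W-p0)
        psi=TYAW+np.radians(a)
        Rt=Ro.from_euler("z",psi).as_matrix()@np.diag([1,-1,-1.])
        r=Ro.from_matrix(R.T@Rt).as_rotvec()
        print(", ".join("%g"%v for v in [*d.round(4),*r.round(3),op]),end=",\n")
def push(cx,cy,a,off=21.4,z=ZP):
    t=np.radians(a);return (cx-off*np.cos(t),cy-off*np.sin(t),a,z)
def bez(p0,p1,p2,n,off=21.4):
    o=[]
    p0,p1,p2=map(np.array,(p0,p1,p2))
    for u in np.linspace(0,1,n+1):
        c=(1-u)**2*p0+2*u*(1-u)*p1+u*u*p2;t=2*(1-u)*(p1-p0)+2*u*(p2-p1)
        o.append(push(*c,np.degrees(np.arctan2(t[1],t[0])),off))
    return o
E
python3 - <<'E'
from h import *
d=np.load("d0.npy");m=robot.camera_model("top")
u,v=np.meshgrid(np.arange(560),np.arange(420))
C=np.stack([u,v,np.ones_like(u)],-1)@np.linalg.inv(m["K"]).T*d[...,None]
X=(C-m["t"])@m["R"]
for y0 in np.arange(-.5,.15,.05):
    k=(abs(X[...,1]-y0)<.025)&(X[...,0]<.6)&(X[...,0]>.3)&(d>0);print(round(y0,2),X[k][:,2].max().round(3) if k.any() else None,end="; ")
print()
plan([push(-69,62.5,-38,45,.17),push(-69,62.5,-38,45,.12)],.172)
E
```

```text
-0.5 None; -0.45 None; -0.4 None; -0.35 -0.088; -0.3 0.038; -0.25 0.092; -0.2 0.066; -0.15 0.061; -0.1 0.04; -0.05 0.137; -0.0 0.137; 0.05 0.076; 0.1 0.077; 
0.5138, -0.6332, 0.0597, -0, 0, 0.82, 0.172,
0.5138, -0.6332, 0.1097, -0, 0, 0.82, 0.172,
```

{"method": "move_arm", "body": {
  "deltas": [0.05,-0.055,0,0,0,0.15,0.17,0.1,-0.11,0,0,0,0.3,0.17,0.14,-0.165,0,0,0,0.45,0.17,0.18,-0.22,0,0,0,0.6,0.17,0.22,-0.27,0,0,0,0.7,0.17,0.26,-0.32,0,0,0,0.82,0.17,0.3,-0.375,0,0,0,0.82,0.17,0.35,-0.43,0,0,0,0.82,0.17,0.39,-0.48,0,0,0,0.82,0.17,0.44,-0.535,0,0,0,0.82,0.17,0.48,-0.585,0,0,0,0.82,0.17,0.514,-0.633,0.02,0,0,0.82,0.17]
}}

```text
t: 1.95
tool_pos: [0.4328, 0.1966, 0.2211]
orientation: [-3.091, 0.556, -0.004]
force: [1.0, -0.7, 0.5]
opening: 0.016
gripper_force: 0.0
```

```bash
python3 - <<'E'
from h import *
s,R=pose();print(s["t"],s["tool_pos"],w2t(s["tool_pos"]),s["opening"],R[:,0].round(3))
im,d=robot.read_camera("wrist");save(im,"w1.png")
m=robot.camera_model("wrist");T=np.array(m["tool_from_camera"]);K=m["K"]
for n,z in [("washer_brass",.07),("washer_steel",.07),("washer_copper",.07),("sleeve",.09),("rubber",.073)]:
  for r in robot.recognise("wrist",n)[:1]:
    c=np.linalg.inv(K)@[*r["uv"],1];dd=R@T[:3,:3]@c;o=R@T[:3,3]+s["tool_pos"]
    X=o+dd*(z-o[2])/dd[2];print(n,r["uv"],round(r["confidence"],2),X.round(4),(w2t(X)*1e3).round(1))
E
```

```text
1.95 [0.4328241  0.19662985 0.22113568] [-0.13479006  0.03375364] 0.0159658142905725 [ 0.937 -0.348  0.002]
washer_brass [201.1, 157.8] 0.94 [0.4919 0.2455 0.07  ] [-63.7  62.5]
washer_steel [274.6, 121.0] 0.63 [0.4985 0.1768 0.07  ] [-78.2  -5. ]
washer_copper [318.0, 47.3] 0.82 [0.539  0.1255 0.07  ] [-55.1 -66.1]
sleeve [85.5, 71.8] 0.94 [0.5807 0.2955 0.09  ] [36.1 83.3]
```

View pics/w1.png

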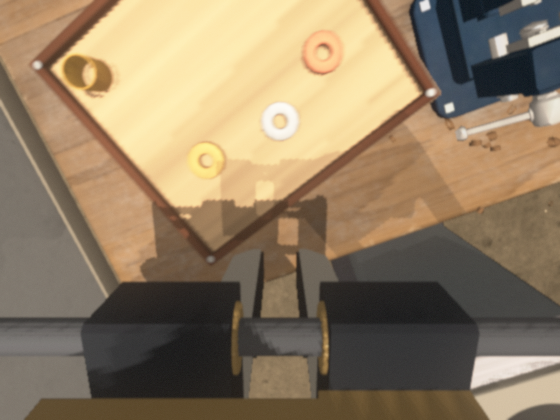

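```bash
cat >> h.py <<'E'
def wz(uv,z,s,R):
    m=robot.camera_model("wrist");T=np.array(m["tool_from_camera"])
    dd=R@T[:3,:3]@(np.linalg.inv(m["K"])@[*uv,1]);o=R@T[:3,3]+s["tool_pos"]
    return o+dd*(z-o[2])/dd[2]
E
python3 - <<'E'
from h import *
s,R=pose();print(s["t"],s["tool_pos"])
for uv in [(37,65),(431,92),(211,259)]: print((w2t(wz(uv,.072,s,R))*1e3).round(1))
plan([push(-69,62.5,-38,45,.12)],.17)
E
```

```text
2.25 [0.43202224 0.19339906 0.22022071]
[ 67.2 112. ]
[-139.4 -120. ]
[-139.9  111.8]
-0.0113, -0.0665, 0.1002, 0, -0, -0.001, 0.17,
```

{"method": "move_arm", "body": {
  "deltas": [-0.01,-0.045,0.01,0,0,0,0.17,-0.01,-0.066,0.06,0,0,0,0.17,-0.01,-0.066,0.06,0,0,0,0.17,-0.01,-0.066,0.06,0,0,0,0.17]
}}

```text
t: 2.75
tool_pos: [0.4463, 0.2582, 0.1614]
orientation: [-3.091, 0.559, -0.002]
force: [-0.4, -0.7, 0.4]
opening: 0.0158
gripper_force: 0.0
```

```bash
python3 - <<'E'
from h import *
s,R=pose();print(s["t"],s["tool_pos"],w2t(s["tool_pos"]),s["opening"],R[:,0].round(3),R[:,2].round(4))
im,d=robot.read_camera("wrist");save(im,"w2.png")
print(robot.read_state()["tool_pos"])
for n,z in [("washer_brass",.07),("washer_steel",.07),("washer_copper",.07),("sleeve",.09)]:
  for r in robot.recognise("wrist",n)[:1]:
    print(n,r["uv"],round(r["confidence"],2),(w2t(wz(r["uv"],z,s,R))*1e3).round(1))
E
```

```text
2.75 [0.44631529 0.25818905 0.16143858] [-0.10331168  0.08834906] 0.015833252849786046 [ 0.937 -0.35   0.001] [ 0.001  0.    -1.   ]
[0.44683973 0.25851403 0.16224117]
washer_brass [276.7, 162.8] 0.97 [-69.1  64.1]
washer_steel [381.4, 106.2] 0.89 [-82.2 -12.6]
washer_copper [430.4, 25.1] 0.76 [-60.8 -63.3]
sleeve [131.4, 44.8] 0.84 [37.8 86.2]
```

View pics/w2.png

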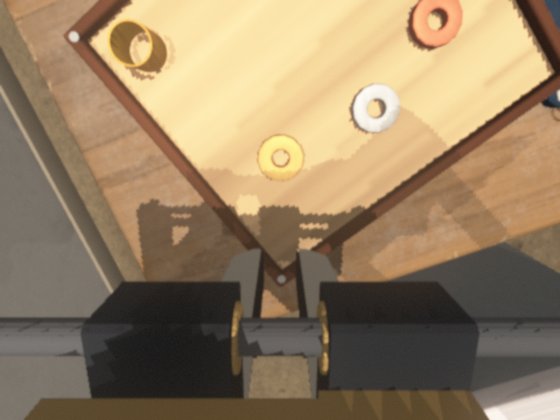

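```bash
python3 - <<'E'
from h import *
plan([push(-69,63,-38.6,42,.12),push(-69,63,-38.6,42,.075),push(-69,63,-38.6,28)]+bez((-69,63),(10,0),(30,0),8),.17)
E
```

```text
0.0006, -0.0004, 0.0419, -0.002, -0.002, 0.009, 0.17,
0.0005, -0.0003, 0.0869, -0.002, -0.002, 0.009, 0.17,
0.0145, -0.0002, 0.0869, -0.002, -0.002, 0.009, 0.17,
0.0211, -0.0001, 0.0869, -0.002, -0.002, 0.009, 0.17,
0.045, 0.0003, 0.087, -0.002, -0.002, -0.008, 0.17,
0.0663, 0.0003, 0.087, -0.002, -0.002, -0.03, 0.17,
0.0849, 0.0001, 0.087, -0.002, -0.002, -0.059, 0.17,
0.1009, -0.0003, 0.0871, -0.002, -0.002, -0.098, 0.17,
0.1144, -0.0007, 0.0871, -0.002, -0.002, -0.153, 0.17,
0.1253, -0.001, 0.0871, -0.002, -0.002, -0.239, 0.17,
0.1342, -0.0005, 0.0871, -0.002, -0.003, -0.384, 0.17,
0.1425, 0.0018, 0.0872, -0.001, -0.003, -0.664, 0.17,
```

{"method": "move_arm", "body": {
  "deltas": [0,0,0.042,0,0,0,0.17,0,0,0.08,0,0,0,0.17,0,0,0.085,0,0,0,0.17,0,0,0.085,0,0,0,0.17]
}}

```text
t: 3.5
tool_pos: [0.4462, 0.2596, 0.0762]
orientation: [-3.091, 0.557, -0.001]
force: [-0.1, 0.4, 0.6]
opening: 0.0156
gripper_force: 0.0
```

```bash
python3 - <<'E'
from h import *
s,R=pose();print(s["t"],s["tool_pos"],w2t(s["tool_pos"]),s["force"],robot.tips_ahead)
plan([push(-69,63,-38.6,28)]+bez((-69,63),(10,0),(30,0),8),.17)
E
```

```text
3.5 [0.44619495 0.25961479 0.076189  ] [-0.10299516  0.08974442] [-0.10061476  0.44357599  0.60082545] 0.011
0.0153, -0.0002, 0.0012, -0.001, -0.001, 0.01, 0.17,
0.0219, -0.0001, 0.0012, -0.001, -0.001, 0.01, 0.17,
0.0458, 0.0003, 0.0012, -0.001, -0.001, -0.008, 0.17,
0.0671, 0.0004, 0.0012, -0.001, -0.001, -0.029, 0.17,
0.0857, 0.0002, 0.0012, -0.001, -0.001, -0.058, 0.17,
0.1017, -0.0001, 0.0013, -0.001, -0.001, -0.097, 0.17,
0.1151, -0.0006, 0.0013, -0.001, -0.001, -0.152, 0.17,
0.126, -0.0008, 0.0013, -0.001, -0.001, -0.238, 0.17,
0.1349, -0.0003, 0.0013, -0, -0.001, -0.383, 0.17,
0.1432, 0.002, 0.0013, -0, -0.001, -0.664, 0.17,
```

{"method": "move_arm", "body": {
  "deltas": [0.012,0,0,0,0,0,0.17,0.022,0,0,0,0,0,0.17,0.036,0,0,0,0,0,0.17,0.052,0,0,0,0,-0.015,0.17,0.067,0,0,0,0,-0.03,0.17,0.082,0,0,0,0,-0.055,0.17,0.094,0,0,0,0,-0.08,0.17,0.105,0,0,0,0,-0.11,0.17,0.115,-0.001,0,0,0,-0.155,0.17,0.126,-0.001,0,0,0,-0.24,0.17,0.135,0,0,0,0,-0.38,0.17,0.139,0.001,0,0,0,-0.52,0.17]
}}

```text
t: 5.0
tool_pos: [0.5765, 0.2093, 0.0747]
orientation: [3.13, 0.264, -0.0]
force: [-0.6, -0.4, 0.9]
opening: 0.0156
gripper_force: 0.2
```

```bash
cat >> h.py <<'E'
def see(cam="wrist",names=("washer_brass","washer_copper","washer_steel"),fn=None):
    s,R=pose();print(s["t"],s["tool_pos"].round(4) if hasattr(s["tool_pos"],"round") else s["tool_pos"],(w2t(s["tool_pos"])*1e3).round(1),np.degrees(np.arctan2(R[1,0],R[0,0])-TYAW).round(1),np.round(s["force"],1))
    im,d=robot.read_camera(cam)
    if fn: save(im,fn)
    for n in names:
      for r in robot.recognise(cam,n)[:1]:
        X=wz(r["uv"],.07,s,R) if cam=="wrist" else atz(cam,r["uv"],.07)
        print(n,np.round(r["uv"]),round(r["confidence"],2),(w2t(X)*1e3).round(1))
E
python3 - <<'E'
from h import *
see(fn="w3.png")
plan([push(x,0,0) for x in (30,40,50,60,70,79)],.17)
E
```

```text
5.0 [0.5765 0.2093 0.0747] [6.  2.4] -8.0 [-0.6 -0.4  0.9]
washer_brass [279. 231.] 0.73 [27.7 -1. ]
0.0035, 0.0025, -0.0002, 0, 0, -0.147, 0.17,
0.0134, 0.0011, -0.0002, 0, 0, -0.147, 0.17,
0.0232, -0.0004, -0.0002, 0, 0, -0.147, 0.17,
0.0331, -0.0019, -0.0002, 0, 0, -0.147, 0.17,
0.043, -0.0033, -0.0003, 0, 0, -0.147, 0.17,
0.0519, -0.0046, -0.0003, 0, 0, -0.147, 0.17,
```

View pics/w3.png

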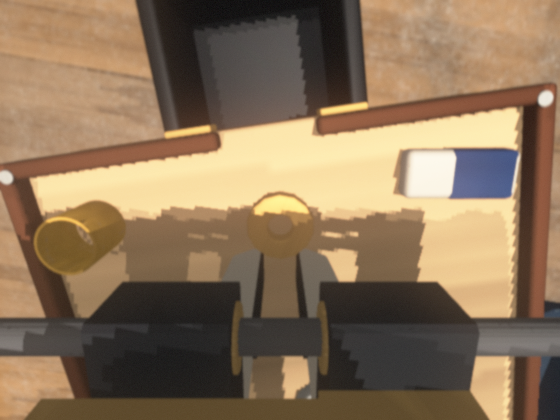

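```bash
python3 - <<'E'
from h import *
s,R=pose()
for uv,z in [((217,149),.06),((318,134),.06),((217,135),.072),((318,117),.072),((280,225),.07),((6,177),.072),((546,98),.072)]: print(uv,(w2t(wz(uv,z,s,R))*1e3).round(1))
E
```

```text
(217, 149) [67.4 22.6]
(318, 134) [ 67.4 -24.5]
(217, 135) [74.1 19.3]
(318, 117) [ 75.2 -24.2]
(280, 225) [29.8 -1.3]
(6, 177) [ 69.8 114.4]
(546, 98) [  69.  -118.8]
```

{"method": "move_arm", "body": {
  "deltas": [0.004,0.002,0,0,0,-0.147,0.17,0.014,0.001,0,0,0,-0.147,0.17,0.024,0,0,0,0,-0.147,0.17,0.034,-0.001,0,0,0,-0.147,0.17,0.043,-0.003,0,0,0,-0.147,0.17,0.049,-0.003,0,0,0,-0.147,0.17,0.052,-0.004,0,0,0,-0.147,0.17,0.052,-0.004,0,0,0,-0.147,0.17,0.04,-0.002,0,0,0,-0.147,0.17,0.04,-0.002,0,0,0,-0.147,0.17]
}}

```text
t: 6.45
tool_pos: [0.6141, 0.2184, 0.0749]
orientation: [3.104, 0.486, -0.001]
force: [-0.3, -0.1, -0.1]
opening: 0.0159
gripper_force: 0.0
```

```bash
python3 - <<'E'
from h import *
see(fn="w4.png")
E
```

```text
6.45 [0.6141 0.2184 0.0749] [44.6 -0.3] 0.2 [-0.3 -0.1 -0.1]
washer_brass [282. 117.] 0.75 [117.4  -1.8]
```

View pics/w4.png

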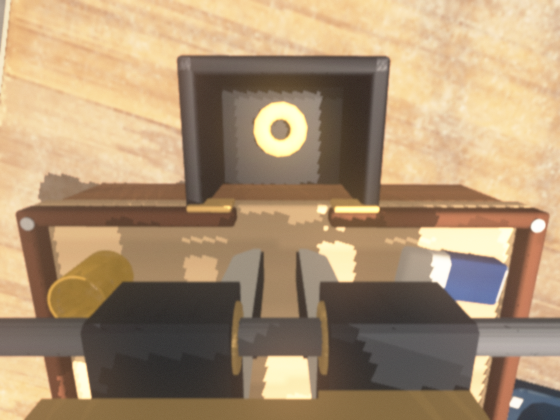

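```bash
python3 - <<'E'
from h import *
s,R=pose();x,y=w2t(s["tool_pos"])*1e3
plan([(x,y,0,.13),push(-61,-65,28,38,.145)],.17)
E
```

```text
0, -0, -0.0548, -0, -0, 0.004, 0.17,
-0.1404, 0.082, -0.0698, 0, -0, -0.485, 0.17,
```

{"method": "move_arm", "body": {
  "deltas": [-0.004,0,-0.055,0,0,0,0.17,-0.05,0.03,-0.07,0,0,-0.16,0.17,-0.1,0.06,-0.07,0,0,-0.33,0.17,-0.14,0.082,-0.07,0,0,-0.485,0.17,-0.14,0.082,-0.07,0,0,-0.485,0.17,-0.14,0.082,-0.07,0,0,-0.485,0.17]
}}

```text
t: 7.4
tool_pos: [0.5074, 0.0979, 0.1457]
orientation: [2.897, 1.214, 0.003]
force: [0.3, 0.1, -0.2]
opening: 0.0158
gripper_force: 0.0
```

```bash
python3 - <<'E'
from h import *
see()
plan([push(-61,-65,28,30)],.17)
E
```

```text
7.4 [0.5074 0.0979 0.1457] [-93.6 -82.9] 27.9 [ 0.3  0.1 -0.2]
washer_copper [282. 181.] 0.86 [-64.2 -70.8]
washer_steel [179. 159.] 0.87 [-82.1  -6.3]
0.0069, -0.0001, 0.0702, 0, -0, 0, 0.17,
```

```bash
python3 - <<'E'
from h import *
s,R=pose()
im,d=robot.read_camera("wrist");save(im,"w5.png");print(s["tool_pos"])
c=im[120:240,200:360].astype(int)
m=((c[...,0]-c[...,2]>90)&(c[...,0]-c[...,1]>50)&(c[...,0]>130)).astype(np.uint8)
n,l,st,ce=cv2.connectedComponentsWithStats(m);k=1+st[1:,4].argmax()
pts=np.argwhere(l==k)[:,::-1].astype(np.float32);(cx,cy),r=cv2.minEnclosingCircle(pts);print(st[k],ce[k]+[200,120],cx+200,cy+120,r)
print((w2t(wz((cx+200,cy+120),.068,s,R))*1e3).round(1))
cv2.imwrite("pics/w5c.png",cv2.resize(cv2.cvtColor(im[60:300,120:440],cv2.COLOR_RGB2BGR),None,fx=2,fy=2))
E
```

```text
[0.50722813 0.09839849 0.1451577 ]
[ 63  30  44  49 823] [287.25516403 168.71081409] 283.7378616333008 173.81553268432617 24.750425338745117
[-60.  -68.9]
```

View pics/w5c.png

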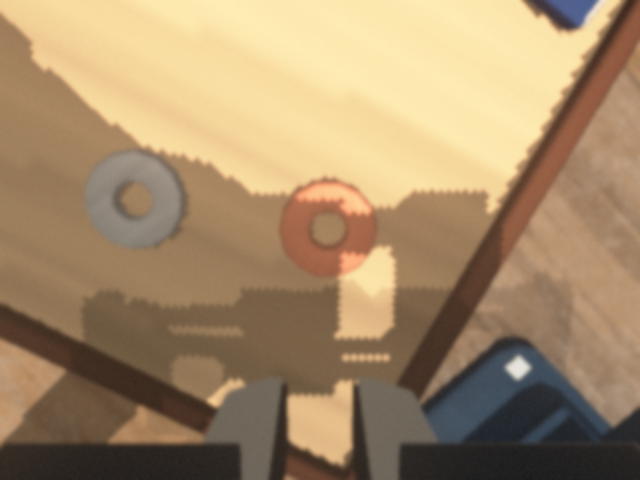

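{"method": "move_arm", "body": {
  "deltas": [0.005,0.001,0.03,0,0,0,0.17,0.005,0.001,0.06,0,0,0,0.17,0.005,0.001,0.07,0,0,0,0.17,0.005,0.001,0.07,0,0,0,0.17]
}}

```text
t: 8.15
tool_pos: [0.5103, 0.1007, 0.0746]
orientation: [-2.896, -1.217, 0.002]
force: [0.4, 0.8, 0.6]
opening: 0.0158
gripper_force: 0.0
```

```bash
python3 - <<'E'
from h import *
s,R=pose();print(s["t"],s["tool_pos"],w2t(s["tool_pos"]),s["force"])
b=[push(c[0]+21.4*np.cos(np.radians(c[2])),c[1]+21.4*np.sin(np.radians(c[2])),min(c[2],28)) for c in bez((-60,-68),(20,-1),(35,-1),11)]
plan(b,.17)
E
```

```text
8.15 [0.51034654 0.10071709 0.0745559 ] [-0.08990812 -0.0811141 ] [0.42167695 0.80220184 0.62632469]
0.0112, 0.0025, -0.0005, -0.001, 0.001, 0, 0.17,
0.029, -0.0012, -0.0005, -0.001, 0.001, 0, 0.17,
0.0454, -0.0044, -0.0005, -0.001, 0.001, 0, 0.17,
0.0602, -0.0072, -0.0005, -0.001, 0.001, 0, 0.17,
0.0737, -0.0095, -0.0005, -0.001, 0.001, 0, 0.17,
0.0856, -0.0113, -0.0005, -0.001, 0.001, 0, 0.17,
0.0961, -0.0126, -0.0005, -0.001, 0.001, 0, 0.17,
0.1051, -0.0134, -0.0006, -0.001, 0.001, 0, 0.17,
0.1127, -0.0138, -0.0006, -0.001, 0.001, 0, 0.17,
0.1188, -0.015, -0.0006, -0.001, 0.001, 0.062, 0.17,
0.1238, -0.0175, -0.0006, -0.001, 0.001, 0.205, 0.17,
0.129, -0.0221, -0.0006, -0.001, 0.001, 0.489, 0.17,
```

{"method": "move_arm", "body": {
  "deltas": [0.011,0.002,0,0,0,0,0.17,0.025,0,0,0,0,0,0.17,0.04,-0.003,0,0,0,0,0.17,0.055,-0.006,0,0,0,0,0.17,0.07,-0.009,0,0,0,0,0.17,0.084,-0.011,0,0,0,0,0.17,0.096,-0.0125,0,0,0,0,0.17,0.106,-0.0135,0,0,0,0,0.17,0.114,-0.014,0,0,0,0,0.17,0.12,-0.0155,0,0,0,0.09,0.17,0.124,-0.0175,0,0,0,0.2,0.17,0.127,-0.02,0,0,0,0.35,0.17]
}}

```text
t: 9.65
tool_pos: [0.5854, 0.2055, 0.0748]
orientation: [-3.065, -0.687, 0.0]
force: [-0.5, -0.8, -0.4]
opening: 0.0158
gripper_force: 0.2
```

```bash
python3 - <<'E'
from h import *
see(fn="w6.png")
plan([push(x,-1,0) for x in (36,46,79)],.17)
E
```

```text
9.65 [0.5854 0.2055 0.0748] [13.3 -3.9] 7.7 [-0.5 -0.8 -0.4]
washer_brass [293.  64.] 0.68 [107.    2.1]
washer_copper [274. 218.] 0.86 [40.8  1.6]
0.0018, -0.0029, -0.0001, -0, 0, 0.142, 0.17,
0.0117, -0.0014, -0.0001, -0, 0, 0.142, 0.17,
0.0444, 0.0032, -0.0001, -0, 0, 0.142, 0.17,
```

View pics/w6.png

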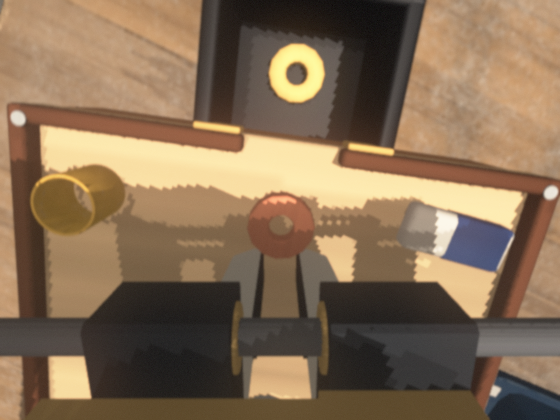

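{"method": "move_arm", "body": {
  "deltas": [0.002,-0.003,0,0,0,0.142,0.17,0.012,-0.002,0,0,0,0.142,0.17,0.022,0,0,0,0,0.142,0.17,0.032,0.001,0,0,0,0.142,0.17,0.039,0.002,0,0,0,0.142,0.17,0.0445,0.003,0,0,0,0.142,0.17,0.0445,0.003,0,0,0,0.142,0.17,0.0445,0.003,0,0,0,0.142,0.17,0.034,0.002,0,0,0,0.142,0.17,0.034,0.002,0,0,0,0.142,0.17]
}}

```text
t: 11.1
tool_pos: [0.6158, 0.2179, 0.0749]
orientation: [3.105, 0.475, -0.001]
force: [-0.6, -0.3, -0.4]
opening: 0.0158
gripper_force: 0.0
```

```bash
python3 - <<'E'
from h import *
see(fn="w7.png")
s,R=pose();x,y=w2t(s["tool_pos"])*1e3
plan([(x-4,y,0,.13),push(-82,-8,3,38,.145)],.17)
E
```

```text
11.1 [0.6158 0.2179 0.0749] [46.  -1.4] -0.2 [-0.6 -0.3 -0.4]
washer_brass [270. 120.] 0.85 [117.5   1.8]
washer_copper [282. 159.] 0.66 [101.1  -3.3]
washer_steel [278. 213.] 0.37 [76.2 -1.6]
-0.004, 0, -0.0547, 0, -0, -0.003, 0.17,
-0.1671, 0.0092, -0.0698, 0, -0, -0.056, 0.17,
```

View pics/w7.png

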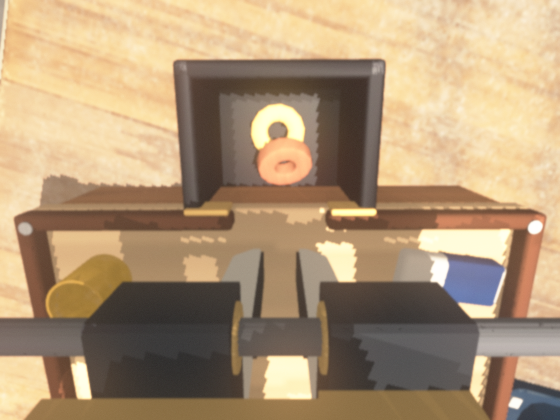

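{"method": "move_arm", "body": {
  "deltas": [-0.004,0,-0.055,0,0,0,0.17,-0.06,0.003,-0.07,0,0,-0.02,0.17,-0.115,0.006,-0.07,0,0,-0.05,0.17,-0.167,0.009,-0.07,0,0,-0.055,0.17,-0.167,0.009,-0.07,0,0,-0.055,0.17,-0.167,0.009,-0.07,0,0,-0.055,0.17]
}}

```text
t: 12.05
tool_pos: [0.4612, 0.1598, 0.1459]
orientation: [-3.091, -0.56, -0.004]
force: [1.8, -0.6, 0.2]
opening: 0.0158
gripper_force: 0.0
```

```bash
python3 - <<'E'
from h import *
see(fn="w8.png",names=["washer_steel"])
im=cv2.imread("pics/w8.png")[60:300,120:440]
cv2.imwrite("pics/w8c.png",cv2.resize(im,None,fx=2,fy=2))
E
```

```text
12.05 [0.4612 0.1598 0.1459] [-118.9   -9.9] 2.9 [ 1.8 -0.6  0.2]
washer_steel [281. 176.] 0.63 [-83.6  -9.7]
```

View pics/w8c.png

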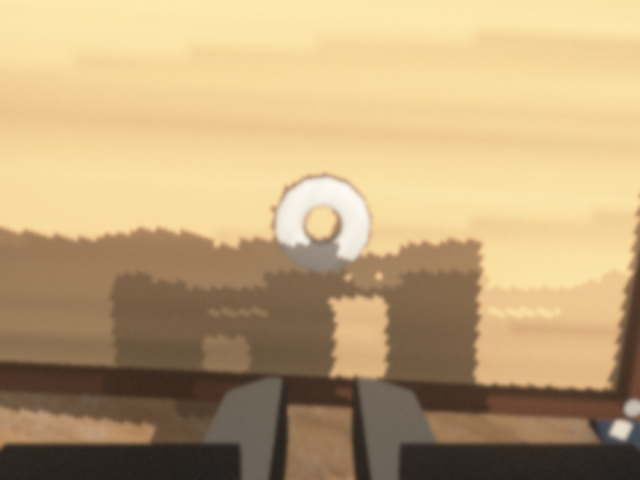

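{"method": "move_arm", "body": {
  "deltas": [0.004,0,0.03,0,0,0,0.17,0.004,0,0.06,0,0,0,0.17,0.004,0,0.071,0,0,0,0.17,0.004,0,0.071,0,0,0,0.17]
}}

```text
t: 12.65
tool_pos: [0.464, 0.1611, 0.0736]
orientation: [3.091, 0.561, -0.002]
force: [-0.5, -0.1, 1.0]
opening: 0.0158
gripper_force: 0.0
```

```bash
python3 - <<'E'
from h import *
s,R=pose();print(s["t"],s["tool_pos"],w2t(s["tool_pos"]),s["force"])
plan([push(-83,-9.5,3)]+[push(x,-1-8.5*(30-x)/113,3) for x in (0,30)]+[push(x,-1,0) for x in (40,60,79)],.17)
E
```

```text
12.65 [0.46397736 0.16106398 0.0735728 ] [-0.11585311 -0.00956897] [-0.52017162 -0.11457664  0.95038102]
0.0114, 0.0016, -0.0014, -0, 0.002, -0.001, 0.17,
0.0946, -0.0003, -0.0016, -0, 0.002, -0.001, 0.17,
0.1247, -0.001, -0.0016, -0, 0.002, -0.001, 0.17,
0.1347, -0.0016, -0.0016, -0, 0.002, 0.052, 0.17,
0.1547, -0.0006, -0.0017, -0, 0.002, 0.052, 0.17,
0.1737, 0.0004, -0.0017, -0, 0.002, 0.052, 0.17,
```

{"method": "move_arm", "body": {
  "deltas": [0.011,0.001,-0.001,0,0,0,0.17,0.023,0.001,-0.001,0,0,0,0.17,0.036,0.001,-0.001,0,0,0,0.17,0.05,0.001,-0.001,0,0,0,0.17,0.064,0,-0.001,0,0,0,0.17,0.078,0,-0.001,0,0,0,0.17,0.091,0,-0.001,0,0,0,0.17,0.103,0,-0.001,0,0,0,0.17,0.113,-0.001,-0.001,0,0,0.02,0.17,0.122,-0.001,-0.001,0,0,0.04,0.17,0.128,-0.001,-0.001,0,0,0.052,0.17,0.132,-0.001,-0.001,0,0,0.052,0.17]
}}

```text
t: 14.15
tool_pos: [0.5874, 0.2084, 0.075]
orientation: [3.105, 0.48, -0.0]
force: [-1.1, -0.3, 0.6]
opening: 0.0159
gripper_force: 0.3
```

```bash
python3 - <<'E'
from h import *
see(fn="w9.png")
plan([push(x,-1,0) for x in (40,60,79)],.17)
im,d=robot.read_camera("wrist")
E
```

```text
14.15 [0.5874 0.2084 0.075 ] [16.1 -1.8] -0.0 [-1.1 -0.3  0.6]
washer_brass [272.  67.] 0.67 [108.6   0.5]
washer_copper [283. 105.] 0.64 [93.9 -4. ]
washer_steel [279. 232.] 0.89 [37.1 -2.2]
0.0029, -0.0008, -0, 0, 0, -0, 0.17,
0.0229, -0.0008, -0, 0, 0, -0, 0.17,
0.0419, -0.0009, -0, 0, 0, -0, 0.17,
```

{"method": "move_arm", "body": {
  "deltas": [0.008,0,0,0,0,0,0.17,0.018,0,0,0,0,0,0.17,0.028,0,0,0,0,0,0.17,0.036,0,0,0,0,0,0.17,0.042,0,0,0,0,0,0.17,0.042,0,0,0,0,0,0.17,0.042,0,0,0,0,0,0.17,0.03,0,0,0,0,0,0.17,0.03,0,-0.02,0,0,0,0.17,0.03,0,-0.07,0,0,0,0.17,0.03,0,-0.07,0,0,0,0.17,0.03,0,-0.07,0,0,0,0.17]
}}

```text
t: 15.9
tool_pos: [0.6165, 0.2176, 0.1466]
orientation: [-3.104, -0.48, -0.004]
force: [-0.9, -0.9, -1.1]
opening: 0.0156
gripper_force: 0.0
```

```bash
python3 - <<'E'
from h import *
see(fn="w10.png",names=("washer_brass","washer_copper","washer_steel","sleeve","rubber"))
E
```

```text
15.9 [0.6165 0.2176 0.1466] [46.6 -1.8] -0.0 [-0.9 -0.9 -1.1]
washer_brass [274. 119.] 0.64 [117.5   0.8]
washer_copper [297. 145.] 0.5 [101.7 -13.7]
washer_steel [278. 151.] 0.68 [98.  -1.4]
sleeve [141. 242.] 0.92 [36.6 91.4]
rubber [400. 234.] 0.65 [ 42.6 -83.8]
```

View pics/w10.png

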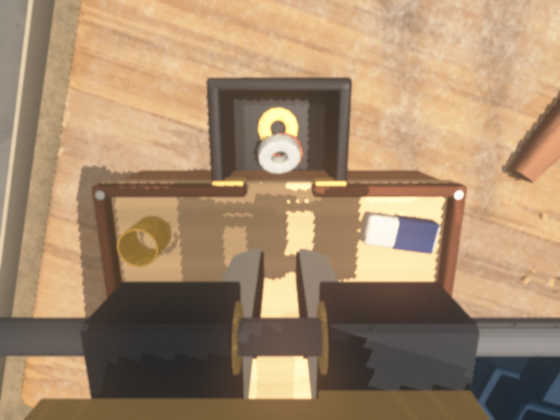

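The picture shows all three washers stacked in the slot around (278,145). The sleeve at (145,240) and the eraser at (400,233) are where they were, and the arm is raised clear.

```bash
python3 -c "
from plant import robot
print(robot.close_job())"
```

```text
the job is handed in; nothing more can be done
None
```

I pushed the brass, copper and steel washers through the gate in that order, each seen in the slot before the next was moved, left the sleeve and eraser undisturbed, and handed the job in at about 16 s on the robot's clock.

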